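# Stand the knocked-over bottles back up

## Task

Two square white bottles have been knocked over and lean against the wooden weight box, one against its left end and one against its front. Push each of them back up with the fingertips until it stands upright on the worktop where it is; do not lift or carry them, and leave the box and everything around it in place.

Things in the scene. Friction and masses are not known exactly. Their poses are not given: they have to be found in the camera images.
- weight_chest: Closed wooden weight box, 91 x 150 x 44 mm (x, y, height), 0.6 kg, loose on the worktop; its lid's upper face is 44 mm above the worktop. Origin: centre of its underside; z up, x from its front to its back (within 0.4 rad of the world's x), y along its long side to its left end.
- side_bottle: White square bottle, white cap, 62x62x118 mm, 0.21 kg, leaning 45 deg on the box's left (+y) end: one lower edge on the worktop 44 mm from the box, cap over the lid. Origin: centre of underside; z up its own axis; leans to its -y. Cap 46 mm wide, 98 to 118 mm up the axis. Mass centre about 55 mm up: pushed to within about 25 deg of upright, it drops onto its base by itself.
- side_bottle_cap (a point): Centre of the top face of that bottle's cap, 118 mm up its axis.
- side_bottle_foot (a point): Middle of the lower edge on which that bottle stands while it leans (the edge nearest the box, 30 mm from the axis).
- side_bottle_heel (a point): Middle of the opposite lower edge, off the worktop while it leans.
- front_bottle: White square bottle, blue cap, 58x58x110 mm, 0.3 kg, leaning 45 deg on the box's front (long side facing the robot) near its right end: one lower edge on the worktop 44 mm from the box, cap over the lid. Origin: centre of underside; z up its own axis; leans to its +x. Cap 42 mm wide, 90 to 110 mm up the axis. Within about 25 deg of upright it drops onto its base by itself.
- front_bottle_cap (a point): Centre of the top face of that bottle's cap, 110 mm up its axis.
- front_bottle_foot (a point): Middle of the lower edge on which that bottle stands while it leans (28 mm from the axis).
- front_bottle_heel (a point): Middle of the opposite lower edge.
- upright_bottle: A third white square bottle, 65 x 65 x 125 mm, standing upright behind the box; loose; leave it alone. Origin: centre of its underside.
- brown_bottle: Small brown bottle with a black cap, 44 mm across, 95 mm tall, standing loose behind the box. Origin: centre of its underside.
- vial: Small capped vial, 25 mm across, 57 mm tall, standing loose in front of the box. Origin: centre of its underside.
- brass_weight: Knobbed brass weight, 27 mm across, 36 mm tall, loose in front of the box. Origin: centre of its underside.
- beaker: Small glass beaker, 35 mm across, 46 mm tall, loose by the box's right end. Origin: centre of its underside.

How it is judged:
By the outcome, as a careful person would: the job done as asked, in the order asked, and still so for the second after the job is handed in, with the robot touching nothing.
It also fails if it takes over 48 s, if anything falls off the work surface, if the arm or the gripper's body presses on something with over 40 N, if the wrist force passes 120 N, or if a joint passes its speed limit or range.

## Robot

A 6-joint arm with a two-finger parallel gripper is mounted at the origin on a cart in front of the work surface, level with it; the furniture and walls round the work are solid. World frame = base frame: x ahead of the robot, y to its left, z up, the work surface at z = 0. Lengths are in m, angles in degrees, forces in N, time in s.
With the tool pointing down it reaches from about 0.3 to 0.75 m from the base axis. Payload 8.5 kg.
Tool frame: the origin (TCP) lies midway between the tips of the shut fingers; the grasp point (between the pads) lies 19 mm behind it; z points along the fingers, y is the line along which they close (so a half turn about z gives the same grasp; the last joint's range is limited). The gripper opens to 88 mm and grips with 3 to 60 N. Pads are 18 mm wide; open, the fingers measure 123 mm over their backs; the gripper's body (75 mm by 187 mm) begins 45 mm behind the grasp point.
Start: joints at [57.794, 21.807, 74.336, -0, 83.858, -12.336], TCP at [0.187, 0.517, 0.239] pointing down, gripper open.
Joint ranges: [-178.18, 178.18], [-50.72, 133.34], [12.68, 142.11], [-81.47, 261.47], [9.98, 163.14], [-165.26, 165.26]. Speed limits (degrees/s): [136.94, 136.94, 180, 180, 180, 180].

## Interface

Orientations are given as a 3x3 rotation matrix whose columns are the frame's x, y, z axes.
In Python, from cell import sense, get_image, camera_info, close_job, look_for, silhouettes, tip_of gives the robot as it stands.
- The arm moves only by the tool step_arm, never from a script. Its argument "commands" is one flat list of numbers, 5 for each row, row after row: the shift along the tool's x, y, z in mm, then the turn about the tool's z in rad, then the opening, from 0 (shut) to 1 (fully open). In form: [tx, ty, tz, turn, gripper, tx, ty, tz, turn, gripper, ...]. A call has 1 to 20 rows; each row shifts and turns the commanded pose from where the row before left it, along the tool's axes as they then stand; what a row does not reach is not made up. A row lasts 1/12 s, in which the tool goes at most 41.7 mm and 7.16 degrees, less where a joint would pass 70% of its speed; a pose out of reach is approached as far as the arm can. A call is refused whole if a number of a shift passes 41.7 or a number of a turn 0.125, either way. A call with a gripper value outside its range is refused whole. The fingers move at their own pace and stop on an object; "squeeze" is the grip in N (left out, the last holds). Time passes only in rows, so rows that do not move let the fingers close. It gives the time, the measured TCP pose, the force, the opening and the grip force at its end, in the units of the state.
- sense(): the state, without advancing time (a new reading comes with each control period).
- get_image(name): name is "side" or "top"; returns (picture, depth): 384x512x3 uint8, blue, green, red; 384x512 float32, m along the optical axis (not along the pixel's ray), 0 where there is no reading.
- camera_info(name): a dict with "fovy" (degrees; the focal length in pixels is half the picture's height over the tangent of half this angle, whatever the lens; pixels are square), "cx", "cy" (the principal point, pixels), "world_to_cam" (4x4, takes a point from world to camera coordinates). Camera axes: x right, y up, looking along -z (the intrinsics and any distortion apply to the point x, -y, -z); pixel columns grow to the right and rows downward; lengths in m; the calibration is good to about 2 mm. A picture is of the moment at which its call begins. camera_info takes no time and is no camera call.
- close_job(): hands the job in; it is judged then, once.
Trained networks look in the newest picture that a camera, given by its name, has taken for a name from the list of things; names that differ only in an ending like _2 or _b are one class to them, and where a whole thing is asked for, a point or a joint stands for the part that bears it (a point fixed in the world has none). Each returns a list of dicts, best first, with "conf" (0 to 1); they miss things now and then, are a little off and sometimes report something else, mostly with a low value. They report only what shows in the picture. A call takes as long as a camera call.
- look_for(thing, camera): "point" ([x, y, z] in m, in the coordinates of the camera as it stood for that picture, good to about 4 mm: the middle of the surface that is visible of it).
- silhouettes(thing, camera): "mask" (384x512 bool, what is visible of it).
- tip_of(thing, camera): "point" ([x, y, z] in m, in the coordinates of the camera as it stood for that picture, good to about 4 mm: a listed point, or the origin of a listed thing).
The state is a dict: "t": time; "joint_pos": joint angles; "qvel": joint speeds; "tau": joint torques, N m; "ee_pos": TCP position; "tool_rot": TCP orientation; "wrist_force": force on the tool from outside, world axes, zero at the start; "wrist_torque": the same for the moment, N m; "finger_gap": finger opening in m; "gripper_force": force on a finger pad.
Only numpy, scipy, OpenCV 4.12 (cv2) and the standard library are available. Lean on these libraries where they do the work, as an engineer would, in place of code of your own. Each camera call takes 0.05 s, during which the arm holds its last target. There are 200 camera calls.

## Working session

There is one attempt and no reset: what is moved stays moved. The work goes in short steps, Python scripts to look and compute and a tool call to move; the robot and the scene stay as the last step left them, time stands still between calls to the robot, and variables do not carry over. Pictures are saved under pics/ and viewed, at most 10 in all, crops included, and the job is handed in when it is done.

Besides the shell and the picture viewer there is one more tool, called after ">>>" as name(argument=value, ...) on one line, values as JSON. step_arm: Moves the arm, as the interface text tells. Its arguments: {"type":"object","properties":{"commands":{"type":"array"},"squeeze":{"type":"number"}},"required":["commands"]}

```bash
mkdir -p pics
cat > h.py <<'E'
import numpy as np, cv2
from cell import *
names=["weight_chest","side_bottle","side_bottle_cap","side_bottle_foot","side_bottle_heel","front_bottle","front_bottle_cap","front_bottle_foot","front_bottle_heel","upright_bottle","brown_bottle","vial","brass_weight","beaker"]
def w(p,cam):
    T=np.linalg.inv(np.array(camera_info(cam)["world_to_cam"])); return (T@np.r_[p,1])[:3]
E
python3 - <<'E'
from h import *
ims=[]
for c in("side","top"):
    im,d=get_image(c); ims.append(im)
    for n in names:
        r=tip_of(n,c)
        if r: print(c,n,[ (w(x["point"],c).round(3).tolist(),round(x["conf"],2)) for x in r[:2]])
cv2.imwrite("pics/a.png",cv2.resize(np.vstack(ims),(400,600))) 
cv2.imwrite("pics/s.png",ims[0]);cv2.imwrite("pics/t.png",ims[1])
s=sense();print(s["t"],s["tool_rot"],s["ee_pos"])
E
```

```text
side weight_chest [([0.616, -0.135, 0.001], 0.65)]
side side_bottle [([0.648, -0.003, 0.021], 0.93), ([0.502, -0.16, 0.025], 0.41)]
side side_bottle_cap [([0.625, -0.084, 0.105], 0.95)]
side side_bottle_foot [([0.64, -0.022, -0.0], 0.6)]
side side_bottle_heel [([0.648, 0.019, 0.042], 0.71)]
side front_bottle [([0.499, -0.16, 0.02], 0.8)]
side front_bottle_cap [([0.578, -0.179, 0.099], 0.78), ([0.648, -0.002, 0.022], 0.33)]
side front_bottle_foot [([0.524, -0.166, -0.0], 0.63)]
side front_bottle_heel [([0.482, -0.159, 0.042], 0.73)]
side upright_bottle [([0.725, -0.221, 0.003], 0.96)]
side brown_bottle [([0.726, -0.106, 0.001], 0.92)]
side vial [([0.519, -0.023, 0.002], 0.65)]
side brass_weight [([0.554, -0.081, -0.001], 0.58)]
side beaker [([0.613, -0.264, 0.001], 0.81)]
top weight_chest [([0.617, -0.138, -0.005], 0.74), ([0.519, -0.171, 0.0], 0.2)]
top side_bottle [([0.519, -0.024, 0.001], 0.66), ([0.644, -0.001, 0.021], 0.65)]
top side_bottle_cap [([0.624, -0.085, 0.106], 0.88), ([0.721, -0.101, 0.0], 0.63)]
top side_bottle_foot [([0.637, -0.02, -0.002], 0.77)]
top front_bottle_cap [([0.576, -0.18, 0.095], 0.6)]
top front_bottle_heel [([0.481, -0.156, 0.042], 0.6)]
top upright_bottle [([0.727, -0.225, 0.001], 0.69), ([0.516, -0.022, 0.002], 0.46)]
top brown_bottle [([0.724, -0.102, 0.001], 0.62)]
top vial [([0.52, -0.027, -0.0], 0.43)]
top brass_weight [([0.556, -0.081, 0.003], 0.39)]
top beaker [([0.612, -0.264, 0.001], 0.6)]
1.5 [[-9.40449963e-01  3.39932146e-01 -4.90261411e-05]
 [ 3.39932148e-01  9.40449964e-01 -1.97515934e-05]
 [ 3.93924311e-05 -3.52409467e-05 -9.99999999e-01]] [0.18693012 0.51724095 0.23872853]
```

View pics/s.png

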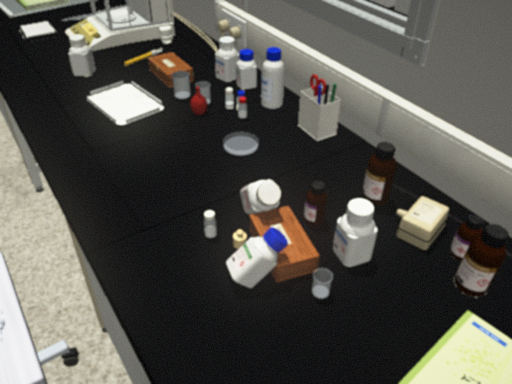

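View pics/t.png

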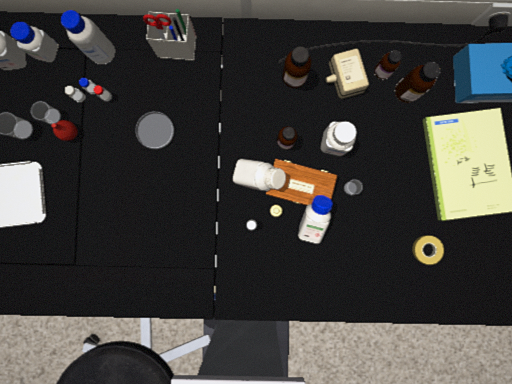

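The bottles lean from about (0.64,-0.02) and (0.52,-0.166), and the box is yawed about -14°. I'll push the side bottle first, moving over the lid behind its cap with the fingers shut.

>>> step_arm(commands=[-31,-23,0,0,0,-31,-23,0,0,0,-31,-23,0,0,0,-31,-23,0,0,0,-31,-23,0,0,0,-31,-23,0,0,0,-31,-23,0,0,0,-31,-23,0,0,0,-31,-23,0,0,0,-31,-23,0,0,0,-31,-23,0,0,0,-31,-23,0,0,0,-31,-23,0,0,0,-31,-23,0,0,0,-31,-23,0,0,0,-31,-23,0,0,0,-31,-23,0,0,0,-31,-23,0,0,0,-31,-23,0,0,0,-31,-23,0,0,0], squeeze=20)

```text
t: 3.17
ee_pos: [0.6144, -0.1279, 0.2387]
tool_rot: [[-0.94, 0.34, 0.0], [0.34, 0.94, 0.0], [-0.0, 0.0, -1.0]]
wrist_force: [-0.6, 0.6, 0.6]
finger_gap: 0.0007
gripper_force: 0.0
```

>>> step_arm(commands=[0,0,0,0.123,0,0,0,0,0.123,0,0,0,0,0.123,0,0,0,0,0.123,0,0,0,0,0.123,0,0,0,0,0.123,0,0,0,0,0.123,0,0,0,0,0.123,0,0,0,0,0.123,0,0,0,0,0.123,0,0,0,0,0.123,0,0,0,0,0.123,0,0,0,0,0,0,0,0,0,0,0])

```text
t: 4.33
ee_pos: [0.6137, -0.1261, 0.2387]
tool_rot: [[0.246, 0.969, -0.0], [0.969, -0.246, 0.0], [0.0, -0.0, -1.0]]
wrist_force: [-0.3, -0.1, -1.0]
finger_gap: 0.0006
gripper_force: 0.0
```

Run:
```python
from h import *
s=sense();R=np.array(s["tool_rot"]);p=np.array(s["ee_pos"]);print(s["t"],p.round(4),R[:,0].round(3),s["finger_gap"])
u=np.array([.247,.969,0]);foot=np.array([.6385,-.021,0])
tgt=foot-.108*u+[0,0,.075]
print(tgt,R.T@(tgt-p)*1000)
```

```text
4.3333 [ 0.6137 -0.1261  0.2387] [0.246 0.969 0.   ] 0.0006470034702259627
[ 0.611824 -0.125652  0.075   ] [-1.06749607e-02 -1.87147407e+00  1.63689541e+02]
```

>>> step_arm(commands=[0,-1,27,0,0,0,-1,27,0,0,0,0,27,0,0,0,0,27,0,0,0,0,27,0,0,0,0,28,0,0,0,0,0,0,0,5,0,0,0,0,5,0,0,0,0,5,0,0,0,0,4,0,0,0,0,4,0,0,0,0,4,0,0,0,0,4,0,0,0,0])

```text
t: 5.5
ee_pos: [0.6197, -0.0952, 0.0763]
tool_rot: [[0.249, 0.968, 0.001], [0.968, -0.249, -0.0], [-0.0, 0.001, -1.0]]
wrist_force: [0.8, -0.8, 1.2]
finger_gap: 0.0006
gripper_force: 0.2
```

>>> step_arm(commands=[3,0,0,0,0,3,0,0,0,0,3,0,0,0,0,3,0,0,0,0,3,0,0,0,0,3,0,0,0,0,3,0,0,0,0,3,0,0,0,0,0,0,0,0,0])

```text
t: 6.25
ee_pos: [0.6255, -0.0718, 0.0757]
tool_rot: [[0.249, 0.969, -0.0], [0.969, -0.249, 0.0], [0.0, -0.0, -1.0]]
wrist_force: [0.1, -0.6, -0.2]
finger_gap: 0.0003
gripper_force: 0.0
```

Run:
```python
from h import *
im,_=get_image("side");cv2.imwrite("pics/b.png",cv2.resize(im[150:320,180:420],None,fx=3,fy=3))
for n in names[:9]:
    r=tip_of(n,"side"); print(n,[(w(x["point"],"side").round(3).tolist(),round(x["conf"],2)) for x in r[:1]])
```

```text
weight_chest [([0.617, -0.132, -0.0], 0.55)]
side_bottle [([0.648, 0.009, 0.003], 0.59)]
side_bottle_cap []
side_bottle_foot [([0.64, -0.021, 0.006], 0.82)]
side_bottle_heel [([0.653, 0.035, 0.0], 0.9)]
front_bottle [([0.499, -0.161, 0.023], 0.85)]
front_bottle_cap [([0.574, -0.184, 0.095], 0.7)]
front_bottle_foot [([0.521, -0.167, -0.001], 0.81)]
front_bottle_heel [([0.485, -0.159, 0.043], 0.96)]
```

View pics/b.png

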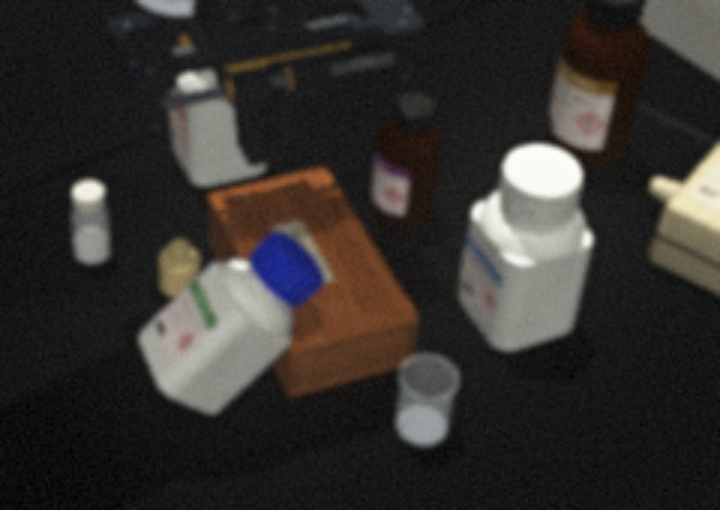

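The side bottle at crop (205,130) now looks upright, with its base edges at z≈0. Retreating and turning for the front one.

>>> step_arm(commands=[-8,0,0,0,0,-8,0,0,0,0,0,0,-35,0,0,0,0,-35,0,0,0,0,-35,0,0,0,0,-35,0,0,0,0,0,-0.121,0,0,0,0,-0.121,0,0,0,0,-0.121,0,0,0,0,-0.121,0,0,0,0,-0.121,0,0,0,0,-0.121,0,0,0,0,-0.121,0,0,0,0,-0.121,0,0,0,0,-0.121,0,0,0,0,-0.121,0,0,0,0,-0.121,0,0,0,0,-0.121,0,0,0,0,-0.121,0,0,0,0,0,0])

```text
t: 8.42
ee_pos: [0.6213, -0.0887, 0.2157]
tool_rot: [[-0.97, 0.244, -0.0], [0.244, 0.97, -0.0], [0.0, -0.0, -1.0]]
wrist_force: [0.1, 0.5, -0.4]
finger_gap: 0.0004
gripper_force: 0.0
```

Run:
```python
from h import *
s=sense();R=np.array(s["tool_rot"]);p=np.array(s["ee_pos"]);print(s["t"],p.round(4),R[:,0].round(3))
u=np.array([-.969,.247,0]);foot=np.array([.5215,-.166,0])
tgt=foot-.105*u+[0,0,.072]
print(tgt,R.T@(tgt-p)*1000)
im,_=get_image("side")
for n in names[1:5]:
    r=tip_of(n,"side"); print(n,[(w(x["point"],"side").round(3).tolist(),round(x["conf"],2)) for x in r[:1]])
```

```text
8.4167 [ 0.6213 -0.0887  0.2157] [-0.97   0.244  0.   ]
[ 0.623245 -0.191935  0.072   ] [-27.10031605 -99.60408744 143.70310187]
side_bottle [([0.65, 0.005, 0.002], 0.86)]
side_bottle_cap [([0.647, 0.006, 0.118], 0.86)]
side_bottle_foot [([0.64, -0.023, 0.003], 0.95)]
side_bottle_heel [([0.652, 0.038, -0.001], 0.88)]
```

The side bottle is upright, with its cap 118 mm above its base. Next is the front bottle.

>>> step_arm(commands=[-7,-25,0,0,0,-7,-25,0,0,0,-7,-25,0,0,0,-6,-25,0,0,0,0,0,0,0,0,0,0,24,0,0,0,0,24,0,0,0,0,24,0,0,0,0,24,0,0,0,0,24,0,0,0,0,24,0,0,0,0,0,0,0])

```text
t: 9.67
ee_pos: [0.6209, -0.1899, 0.0672]
tool_rot: [[-0.969, 0.248, -0.007], [0.248, 0.969, 0.004], [0.008, 0.002, -1.0]]
wrist_force: [-0.4, -0.3, -1.1]
finger_gap: 0.0001
gripper_force: 0.0
```

>>> step_arm(commands=[5,0,0,0,0,5,0,0,0,0,5,0,0,0,0,4,0,0,0,0,4,0,0,0,0,4,0,0,0,0,3,0,0,0,0,3,0,0,0,0,3,0,0,0,0,3,0,0,0,0,3,0,0,0,0,3,0,0,0,0,3,0,0,0,0,3,0,0,0,0,0,0,0,0,0,0,0,0,0,0])

```text
t: 11.0
ee_pos: [0.5734, -0.1788, 0.0718]
tool_rot: [[-0.969, 0.247, -0.0], [0.247, 0.969, 0.0], [0.0, 0.0, -1.0]]
wrist_force: [-0.6, -0.3, 0.6]
finger_gap: 0.0001
gripper_force: 0.0
```

Run:
```python
from h import *
im,_=get_image("side");cv2.imwrite("pics/c.png",cv2.resize(im[150:320,180:420],None,fx=3,fy=3))
for n in names[:9]:
    r=tip_of(n,"side"); print(n,[(w(x["point"],"side").round(3).tolist(),round(x["conf"],2)) for x in r[:1]])
```

```text
weight_chest [([0.62, -0.135, -0.0], 0.78)]
side_bottle [([0.65, 0.005, 0.002], 0.66)]
side_bottle_cap [([0.644, 0.007, 0.121], 0.64)]
side_bottle_foot [([0.642, -0.025, 0.002], 0.78)]
side_bottle_heel [([0.65, 0.037, -0.001], 0.88)]
front_bottle [([0.49, -0.159, 0.005], 0.79)]
front_bottle_cap [([0.518, -0.024, -0.001], 0.37)]
front_bottle_foot [([0.523, -0.166, -0.003], 0.98)]
front_bottle_heel [([0.465, -0.154, 0.002], 0.84)]
```

View pics/c.png

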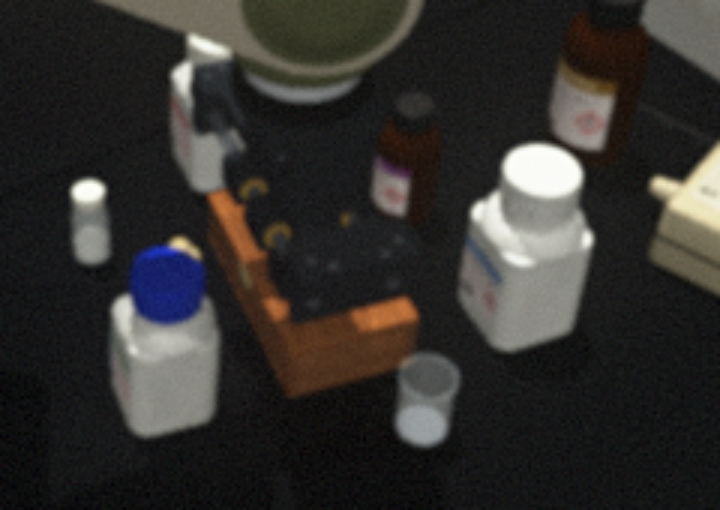

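The front bottle at crop (165,340) now stands upright in front of the box, and the side bottle at (200,120) is still upright. I'll pull back and take a last look.

>>> step_arm(commands=[-8,0,0,0,0,-8,0,0,0,0,0,0,-35,0,0,0,0,-35,0,0,0,0,-35,0,0,0,0,-35,0,0,0,0,-20,0,0,0,0,0,0,0,0,0,0,0,0,0,0,0,0,0])

```text
t: 12.33
ee_pos: [0.5889, -0.1827, 0.2304]
tool_rot: [[-0.969, 0.247, -0.002], [0.247, 0.969, 0.001], [0.002, 0.001, -1.0]]
wrist_force: [-0.3, 0.3, -0.4]
finger_gap: 0.0008
gripper_force: 0.0
```

Run:
```python
from h import *
im,_=get_image("side");cv2.imwrite("pics/d.png",cv2.resize(im[150:320,180:420],None,fx=3,fy=3))
for n in names:
    r=tip_of(n,"side"); print(n,[(w(x["point"],"side").round(3).tolist(),round(x["conf"],2)) for x in r[:1]])
```

```text
weight_chest [([0.617, -0.135, 0.001], 0.87)]
side_bottle [([0.65, 0.007, 0.001], 0.6)]
side_bottle_cap [([0.644, 0.005, 0.12], 0.84)]
side_bottle_foot [([0.638, -0.022, 0.003], 0.59)]
side_bottle_heel [([0.655, 0.037, -0.003], 0.68)]
front_bottle [([0.491, -0.157, 0.002], 0.66)]
front_bottle_cap [([0.493, -0.161, 0.112], 0.9)]
front_bottle_foot [([0.523, -0.167, -0.0], 0.82)]
front_bottle_heel [([0.466, -0.157, -0.001], 0.77)]
upright_bottle [([0.727, -0.223, 0.004], 0.7)]
brown_bottle [([0.729, -0.104, 0.001], 0.79)]
vial [([0.52, -0.022, 0.001], 0.6)]
brass_weight [([0.555, -0.08, -0.0], 0.48)]
beaker [([0.614, -0.259, -0.001], 0.9)]
```

View pics/d.png

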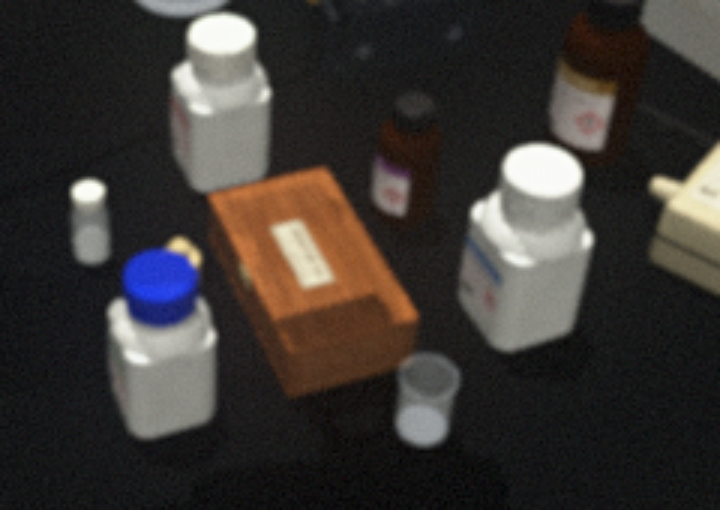

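Both bottles stand upright, at crop (220,110) and (162,345). Everything else is where it was, and the arm touches nothing.

```bash
python3 -c "
from cell import *
print(close_job())"
```

```text
the job is handed in; nothing more can be done
None
```

Both leaning bottles were pushed up and stand upright where they were; in the last image the box and everything around it had not moved, and I handed the job in.

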